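# Dry-fit a model steam locomotive on its chassis

### The arm

A 7-joint arm with a two-finger parallel gripper is mounted at the origin on the work surface. World frame = base frame: x ahead of the robot, y to its left, z up, the work surface at z = 0. Lengths are in mm, angles in rad, forces in N, time in s.
With the tool pointing down it reaches from about 375 to 925 mm from the base axis. Payload 3.1 kg.
Tool frame: the origin (TCP) lies on the mounting face of the last link; the fingertips stand 173 mm ahead of it and the grasp point (between the pads) lies 155 mm ahead of it; z points along the fingers, y is the line along which they close (so a half turn about z gives the same grasp; the last joint's range is limited). The gripper opens to 85 mm and grips with 20 to 120 N. Pads are 22 mm wide; open, the fingers measure 114 mm over their backs; the gripper's body (76 mm by 85 mm) begins 54 mm behind the grasp point. The pads swing forward as they close: fully open they stand 13 mm farther back than shut.
Start: joints at [1.014, 0.383, 0.044, 1.598, -0.018, 1.161, -0.05], TCP at [287.884, -582.777, 404.669] pointing down, gripper open.
Joint ranges: [-2.61, 2.61], [-0.41, 2.15], [-1.48, 1.57], [0, 2.5], [-1.57, 4.71], [0.05, 1.97], [-2.85, 2.85]. Speed limits (rad/s): [2.79, 2.79, 3.14, 3.14, 3.14, 3.14, 3.14].

### API

Orientations are given as a rotation vector (axis times angle).
In Python, from station import robot gives the robot as it stands. The module is installed in compiled form; this text tells all that it offers. Calls block until the motion is done:
- robot.reach(position, orientation): joint-space move of the TCP to a pose.
- robot.line_to(position, ori=None, vel=150): straight line of the TCP; ori=None keeps the orientation; vel is the mean speed in mm/s.
- robot.move_joints(angles): joint-space move.
- robot.open() and robot.gripper_close(): open the fingers fully, or close them until they stop; the grip force is fixed at half the most.
- robot.pause(seconds).
- robot.inverse_kinematics(position, orientation): joint angles nearest the present ones, or None.
- robot.observe(): the state.
- robot.read_camera(name): name is "scene" or "top" or "wrist"; returns a dict with "image" (480x640x3 uint8, red, green, blue), "z_map" (480x640 float32, mm along the optical axis (not along the pixel's ray), 0 where there is no reading), "intrinsics" (3x3 intrinsics, pixels), "rvec" (rotation vector, rad) and "tvec" (3), from world to camera coordinates, as OpenCV has them; the wrist camera has in their place "hand_eye" (4x4, takes a point from camera to tool coordinates, whose origin is the TCP and whose axes are the flange's). Camera axes: x right, y down, z forward; pixel columns grow to the right and rows downward; lengths in mm; the calibration is good to about 2 mm. The wrist camera is an equidistant fisheye: a pixel r from the principal point sees the ray r / f radians off the axis. A picture is of the moment at which its call begins: read the wrist's pose just before it.
A pose or a line that the arm cannot do raises robot.MotionError and nothing moves.
- robot.finish_job(): hands the job in; it is judged then, once.
Trained networks look in a picture, given as the dict that the camera call returned (one of the last four; its "shot" number tells which), for a name from the list of things; names that differ only in an ending like _2 or _b are one class to them, and where a whole thing is asked for, a point or a joint stands for the part that bears it (a point fixed in the world has none). Each returns a list of dicts, best first, with "conf" (0 to 1); they miss things now and then, are a little off and sometimes report something else, mostly with a low value. They report only what shows in the picture. A call takes as long as a camera call. They do not tell look-alikes from the thing itself.
- robot.outline_of(thing, picture): "pixels" (480x640 bool, what is visible of it) and "box" ([centre column, centre row, width, height] in pixels, round what is visible of it).
- robot.tip_of(thing, picture): "pixel" ([column, row] in pixels: a listed point, or the origin of a listed thing).
The state is a dict: "t": time; "q": joint angles; "joint_vel": joint speeds; "tau": joint torques, N m; "position": TCP position; "orientation": TCP orientation; "contact_force": force on the tool from outside, world axes, zero at the start; "wrist_torque": the same for the moment, N m; "opening": finger opening in mm; "grasp_force": force on a finger pad.
Only numpy, scipy, OpenCV 4.12 (cv2) and the standard library are available. Lean on these libraries where they do the work, as an engineer would, in place of code of your own. Each camera call takes 0.05 s, during which the arm holds its last target. There are 200 camera calls.

### The job

Dry-fit the model locomotive on the chassis with the red wheels (not the yellow-wheeled one), one part at a time, letting go of each before taking the next: first lay the footplate on the chassis's raised deck, ends level with the deck's ends and its red stripe towards the red buffer beam; then stand the boiler on the footplate's green outline with its chimney towards the red stripe; then stand the cab on the yellow outline with its brass portholes facing the boiler; and last lay the roof squarely on top of the cab. Leave everything straight, and do not shift the three paint pots standing among the parts.

Things in the scene. Friction and masses are not known exactly. Their poses are not given: they have to be found in the camera images.
- chassis: Black, six red wheels, red buffer beam at its front (+x) end; fixed. Origin: centre of the underside of its 236 x 60 x 8 mm wooden plinth; z up. Its raised flat deck (180 x 44 mm, from x = -110 to +70 mm) is its top, 50 mm above the bench; the nose ahead is lower (44 mm). All within 30 mm of the centre line. Footplate's place: origin at x -20, y 0, z 50 mm, same axes.
- spare_chassis: Another chassis of the same shape and size, but grey with yellow wheels and a yellow buffer beam; fixed, not used in this job.
- footplate: Loose flat bare-metal plate, 180 x 60 x 10 mm, 0.15 kg. Origin: centre of the underside; z up, x along its length to the end with the red stripe (front). Tape outlines on top: green 100 x 48 mm centred at x = +34 mm (boiler), yellow 56 x 56 mm at x = -58 mm (cab). Grip across its 60 mm width.
- boiler: Loose black boiler, 100 mm long, 73 mm high, 0.25 kg, green band, brass dome. Origin: centre of the underside; z up, x along it to the chimney (front) end. Flat side tanks, 48 mm wide over both, x -32 to +24 mm, 19 to 41 mm up: grip across y. Copper-capped chimney at x +36; dome at x -12, 63 mm high. Place on footplate: x 34, y 0, z 10 mm, same axes.
- cab: Loose green open-topped box, 56 x 56 x 66 mm high, walls 4 mm, 0.13 kg. Origin: centre of the underside; z up, x towards its full-height front wall with two brass portholes; rear wall only 30 mm high; side walls (+-y) full height: grip across y. Place on footplate: x -58, y 0, z 10 mm, same axes; 12 mm gap to the boiler.
- roof: Loose white plate, 76 (x) x 64 (y) x 7 mm, with an orange ventilator block on top, 50 x 24 x 22 mm high (29 mm in all), to grip across y; 0.07 kg. Origin: centre of the underside; z up. Both ends alike: either way round is right. Place: centred on the cab, 66 mm above the cab's underside, x along the cab's x.
- pot_blue: Loose blue paint pot, diameter 30 mm, 40 mm high, standing; origin at the centre of its underside. To be left where it is.
- pot_red: Loose red paint pot of the same size; to be left where it is.
- pot_yellow: Loose yellow paint pot of the same size; to be left where it is.
Things that resemble listed ones, but are neither listed nor needed, are in the scene too. Of the things that look like the footplate, take the one that is farthest from the robot's base at the start.

How it is judged (in metres and radians):
On the way, in this order (a step that is already met when the one before it is completed fails the run):
1. the footplate lies on the deck of the red-wheeled chassis, red stripe to the front, released (x of footplate in the frame of chassis between -0.03 and -0.01 m and y of footplate in the frame of chassis between -0.01 and 0.01 m and z of footplate in the frame of chassis between 0.046 and 0.054 m and angle between the x axis of footplate and the x axis of chassis, either way round below 0.14 rad and angle between footplate's own z axis and vertical below 0.08 rad and x of chassis in the frame of footplate between 0.002 and 0.038 m and contact force between the fingers and footplate below 0.1 N and linear speed of footplate below 0.02 m/s), for 0.2 s.
2. the boiler stands on the green outline, chimney to the front, released (x of boiler in the frame of footplate between 0.024 and 0.044 m and y of boiler in the frame of footplate between -0.01 and 0.01 m and z of boiler in the frame of footplate between 0.006 and 0.014 m and angle between the x axis of boiler and the x axis of footplate, either way round below 0.14 rad and angle between boiler's own z axis and vertical below 0.08 rad and x of footplate in the frame of boiler between -0.056 and -0.012 m and contact force between the fingers and boiler below 0.1 N and linear speed of boiler below 0.02 m/s), for 0.2 s.
3. the cab stands on the yellow outline, portholes towards the boiler, released (x of cab in the frame of footplate between -0.068 and -0.048 m and y of cab in the frame of footplate between -0.01 and 0.01 m and z of cab in the frame of footplate between 0.006 and 0.014 m and angle between the x axis of cab and the x axis of footplate, either way round below 0.14 rad and angle between cab's own z axis and vertical below 0.08 rad and x of footplate in the frame of cab between 0.036 and 0.08 m and contact force between the fingers and cab below 0.1 N and linear speed of cab below 0.02 m/s), for 0.2 s.
4. the roof lies squarely on the cab, released (x of roof in the frame of cab between -0.01 and 0.01 m and y of roof in the frame of cab between -0.01 and 0.01 m and z of roof in the frame of cab between 0.062 and 0.07 m and angle between the x axis of roof and the x axis of cab, either way round below 0.14 rad and angle between roof's own z axis and vertical below 0.08 rad and contact force between the fingers and roof below 0.1 N and linear speed of roof below 0.02 m/s), for 0.2 s.
At the end, for the whole second after the job is handed in: Footplate on the red-wheeled chassis's deck, boiler and cab on the footplate's outlines, roof on the cab: each within 10 mm of its place along x and along y, 4 mm in height and 0.14 rad in direction, upright within 0.08 rad, the right way round (roof either way), released and at rest (all of step 1 and all of step 2 and all of step 3 and all of step 4); the robot touches nothing.
It fails at once if a paint pot is moved by more than 20 mm (distance of any of pot_blue, pot_red, pot_yellow from where it was at the start of the episode above 0.02 m).
It also fails if it takes over 125 s, if anything falls off the work surface, if the arm or the gripper's body presses on something with over 40 N, if the wrist force passes 120 N, or if a joint passes its speed limit or range.

## Working session

There is one attempt and no reset: what is moved stays moved. The work goes in short steps, each a Python script; the robot and the scene stay as the last script left them, time stands still between calls to the robot, and variables do not carry over. Pictures are saved under pics/ and viewed, at most 14 in all, crops included, and the job is handed in when it is done.

```bash
mkdir -p pics
python3 - <<'E'
from station import robot
import cv2,numpy as np
print({k:np.round(v,3) for k,v in robot.observe().items()})
for n in ("scene","top"):
    p=robot.read_camera(n); cv2.imwrite(f"pics/{n}0.png",p["image"][:,:,::-1]); print(n,p["intrinsics"],p["rvec"],p["tvec"])
    np.savez(f"{n}0.npz",**{k:v for k,v in p.items()})
    for t in ("chassis","footplate","boiler","cab","roof","pot_blue"):
        o=robot.outline_of(t,p); print(t,[(round(d["conf"],2),np.round(d["box"])) for d in o])
E
```

```text
{'t': np.float64(0.0), 'q': array([ 1.014,  0.384,  0.044,  1.6  , -0.018,  1.161, -0.05 ]), 'joint_vel': array([ 0.001,  0.   ,  0.001,  0.003, -0.   , -0.001,  0.001]), 'tau': array([ 0.0000e+00, -4.3346e+01,  1.0250e+00, -2.4951e+01,  1.1000e-02,
        1.1000e-02, -0.0000e+00]), 'position': array([ 287.693, -582.337,  403.276]), 'orientation': array([-3.057e+00, -7.140e-01,  1.000e-03]), 'contact_force': array([-0.729, -0.4  , -1.142]), 'wrist_torque': array([-0.013, -0.006, -0.016]), 'grasp_force': np.float64(0.0), 'opening': np.float64(85.572)}
scene [[509.54951427   0.         324.04940249]
 [  0.         509.54951427 235.72648398]
 [  0.           0.           1.        ]] [ 1.13384794  2.30858482 -1.08058229] [ 282.46176985 -209.96885222 1224.20168098]
chassis [(0.77, array([200., 269., 114.,  87.]))]
footplate [(0.73, array([526., 259.,  95.,  74.])), (0.67, array([492., 326., 121.,  64.])), (0.21, array([212., 215.,  16.,  20.]))]
boiler []
cab [(0.86, array([375., 258.,  35.,  55.]))]
roof [(0.61, array([280., 220.,  40.,  26.])), (0.47, array([212., 215.,  16.,  21.]))]
pot_blue [(0.81, array([298., 264.,  18.,  26.]))]
top [[575.98259811   0.         309.09060498]
 [  0.         575.98259811 241.20124121]
 [  0.           0.           1.        ]] [ 2.15581369 -2.21646405  0.09125729] [-4.11661281e-01  4.64075355e+02  1.09591096e+03]
chassis [(0.71, array([374., 152., 122.,  38.])), (0.45, array([301., 207.,  18.,  16.]))]
footplate [(0.97, array([149., 354.,  93.,  73.])), (0.9, array([138., 260.,  98.,  53.]))]
boiler [(0.81, array([472., 256.,  56.,  48.]))]
cab [(0.79, array([246., 253.,  39.,  39.]))]
roof [(0.85, array([366., 253.,  50.,  50.]))]
pot_blue [(0.6, array([300., 208.,  17.,  16.]))]
```

View pics/top0.png

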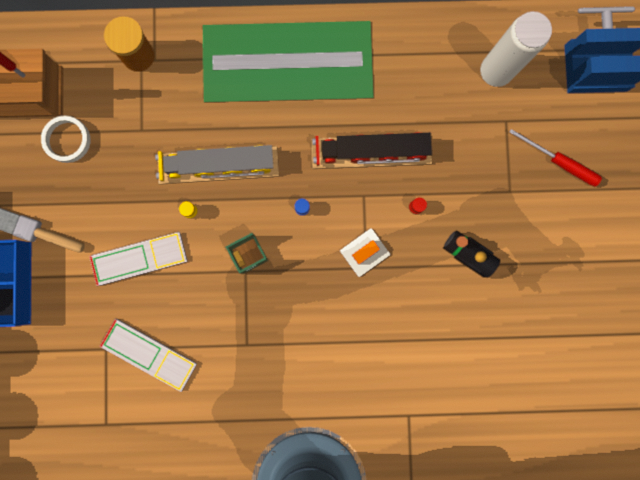

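View pics/scene0.png

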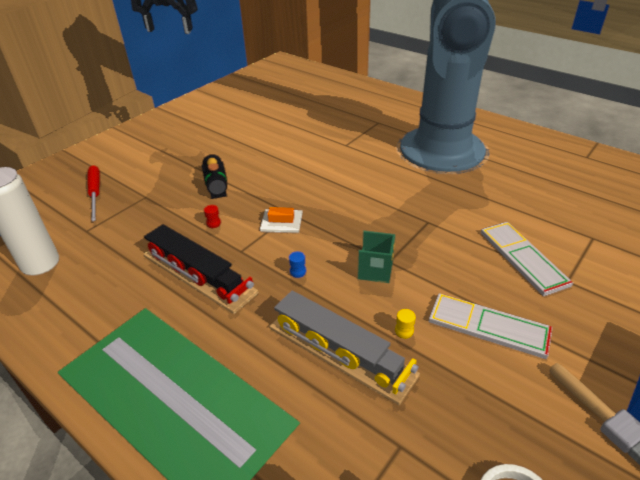

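```bash
cat > h.py <<'E'
from station import robot
import cv2,numpy as np
from scipy.spatial.transform import Rotation as R
def cloud(p):
    """world xyz (480x640x3) of a scene/top picture"""
    v,u=np.mgrid[:480,:640]; K=p["intrinsics"]; z=p["z_map"].astype(float)
    c=np.stack([(u-K[0,2])/K[0,0]*z,(v-K[1,2])/K[1,1]*z,z],-1)
    w=(c-p["tvec"])@R.from_rotvec(p["rvec"]).as_matrix()
    w[z==0]=np.nan
    return w
def rect(P):
    """centre, size (long, short), direction (rad) of the long side"""
    (c,s,a)=cv2.minAreaRect(P[:,:2].astype(np.float32)); a=np.radians(a)
    if s[0]<s[1]: s=s[::-1]; a+=np.pi/2
    return np.round(c,1),np.round(s,1),round((a+np.pi/2)%np.pi-np.pi/2,3)
def sel(w,box,lo,hi,m=6):
    c,r,a,b=box; u0,u1=int(c-a/2-m),int(c+a/2+m); v0,v1=int(r-b/2-m),int(r+b/2+m)
    q=w[max(v0,0):v1,max(u0,0):u1].reshape(-1,3); return q[(q[:,2]>lo)&(q[:,2]<hi)]
E
python3 - <<'E'
from h import *
p=dict(np.load("top0.npz")); w=cloud(p); im=p["image"]
print("table",np.nanmedian(w[300:330,280:400,2]))
B=dict(red=[374,150,126,42],grey=[218,162,124,40],fp=[138,260,98,53],fp2=[149,354,93,73],boiler=[472,256,56,48],cab=[246,253,39,39],roof=[366,253,50,50],pb=[302,207,17,16],pr=[418,206,17,16],py=[187,209,17,16])
Z=dict(red=(46.5,56),grey=(46.5,56),fp=(6,14),fp2=(6,14),boiler=(15,90),cab=(55,75),roof=(4,12),pb=(30,50),pr=(30,50),py=(30,50))
for k in B:
    q=sel(w,B[k],*Z[k]); print(k,len(q),*rect(q),"z",np.round(np.median(q[:,2]),1),"mean",q.mean(0).round(1))
q=sel(w,B["roof"],22,40); print("vent",*rect(q),np.median(q[:,2]))
q=sel(w,B["boiler"],66,90); print("chim",q.mean(0),len(q))
q=sel(w,B["cab"],15,40); print("cablow",q.mean(0),len(q))
for k in("cab","boiler"):
    c,r,a,b=B[k]; s=np.s_[int(r-b/2-4):int(r+b/2+4):2,int(c-a/2-4):int(c+a/2+4):2]
    print(k); print("\n".join(" ".join("%3.0f"%x for x in row) for row in w[s][...,2]))
for k in("cab","boiler"):
    c,r,a,b=map(int,B[k]); cv2.imwrite(f"pics/{k}.png",cv2.resize(im[r-40:r+40,c-40:c+40,::-1],(400,400)))
E
```

```text
table -0.3786828351796312
red 2094 [ 639.3 -148. ] [207.8  47.1] -1.562 z 49.7 mean [ 640.2 -160.5   49.8]
grey 2087 [621.  155.2] [206.6  47.1] -1.543 z 49.7 mean [621.3 142.9  49.8]
fp 2691 [443.5 324.8] [195.8  84.3] -1.425 z 9.6 mean [439.4 319.7   9.7]
fp2 2823 [248.8 303.3] [188.6 118.7] 1.324 z 9.7 mean [254.5 300.7   9.7]
boiler 1401 [ 430.3 -322.3] [103.4  48.4] 0.945 z 47.4 mean [ 428.9 -319.1   47.4]
cab 240 [441.8 105. ] [56.8 56.2] 0.465 z 65.2 mean [438.9 111.8  64.5]
roof 893 [ 440.4 -123.4] [118.5 118.1] -0.059 z 6.9 mean [ 439.4 -121.1    7. ]
pb 179 [529.9  -1.7] [27.2 26.6] -0.806 z 39.1 mean [529.8  -1.6  39.1]
pr 182 [ 526.6 -225. ] [27.2 27. ] 0.032 z 39.4 mean [ 526.3 -224.8   39.3]
py 187 [530.7 217.9] [28.  27.2] 0.288 z 39.2 mean [530.2 217.5  39. ]
vent [ 439.7 -121.8] [50.2 23.8] -0.98 28.63611268561069
chim [ 451.1741382  -294.02999941   72.31774466] 97
cablow [442.55807519 107.32378938  28.41005759] 233
cab
 -2  -1   1   2   4   0  -3  -1  -0  -3  -2  -1   2   1   2 nan  -2  -2   1  -1  -3   1  -1  -1
 -2   3   4   3  -3   2  -4  -2   2  -3   4   1  -2  
[... 5045 characters left out ...]
   3  28  39  41  38  44  46  47  47  46  51   4  -3   1   3
 -2  -0  -4   1   1   2  -1   1  -1  -1  -2  -2   1   3  -2  -3   1   2  -0  -0  12  31  39  39  40  47  47  -1  -4  -2   3  -1
 -1  -0  -1  -2  -1  -0  -1  -4  -3   3   2  -3  -1   1  -1  -2   1  -1  -3   1  -6   6  18  34  38  41  -0  -2  -1  -3  -1  -0
 -0  -3  -0   0  -2  -1  -1  -0   2  -2  -1   1   1   3   1   2  -0  -3   4   0  -1  -4  -5   3  -5  -0   1   2  -0   1  -2   1
  4  -3  -0  -1  -3  -4   2  -2  -1  -2   0  -3   0   4   1   2   5   2   1   0   1   4  -3   1  -2  -4   0   1   0  -3   2   1
  3  -1  -1  -1   2  -0   1   1   2  -1  -4   2   1   1   3  -1   2  -2   2  -1  -2   1  -1   1   0   3  -0   1  -0   4  -0   1
```

Run:
```python
from h import *
p=dict(np.load("top0.npz")); w=cloud(p); im=p["image"]; hsv=cv2.cvtColor(im,cv2.COLOR_RGB2HSV)
def box(m,B,g=8):
    o=np.zeros(m.shape,bool); c,r,a,b=B; o[int(r-b/2-g):int(r+b/2+g),int(c-a/2-g):int(c+a/2+g)]=1; return m&o
# footplate: not wood-coloured (hue) in its box, biggest blob, filled
for n,B in dict(fp=[138,260,98,53],fp2=[149,354,93,73]).items():
    m=box((hsv[...,1]<60)&(hsv[...,2]>120),B)
    m=cv2.morphologyEx(m.astype(np.uint8),cv2.MORPH_CLOSE,np.ones((7,7)))
    cnt=max(cv2.findContours(m,0,2)[0],key=cv2.contourArea); f=cv2.drawContours(np.zeros_like(m),[cnt],-1,1,-1)>0
    print(n,*rect(w[f&(abs(w[...,2]-10)<8)]), np.linalg.norm(np.nanmean(w[f],0)[:2]))
m=box((hsv[...,0]<8)|(hsv[...,0]>172),[138,260,98,53],4)&(hsv[...,1]>120); print("stripe",np.nanmean(w[m],0),m.sum())
# chassis: grey/black deck
for k,B in dict(red=[374,150,126,42]).items():
    q=sel(w,B,36,60); c,s,a=rect(q); print("z>36",c,s,a); 
    q2=sel(w,B,48.5,60); vx=np.cov(q2[:,:2].T); e=np.linalg.eigh(vx)[1][:,1]; e*=np.sign(e[1]); yaw=np.arctan2(e[1],e[0]); print("yaw pca",yaw)
    o=np.array([639.5,-160.]); d=q[:,:2]-o; x=d@e; y=d@[-e[1],e[0]]
    for i in range(-110,130,8):
        t=abs(x-i)<4
        if t.sum()>5: print(i,t.sum(),q[t,2].mean().round(1),np.percentile(y[t],[2,98]).round(1),end=' | ')
    q=sel(w,B,3,12); pass
```

```text
fp [441.4 316.8] [174.8  61.8] -1.325 542.5158530678784
fp2 [253.3 299.3] [175.4  61.6] 1.05 392.86726944544927
stripe [418.4853247 404.9714857   9.6491728] 54
z>36 [ 639.3 -139.2] [225.3  50.7] -1.539
yaw pca 1.583803560520847
-94 14 49.9 [-17.   18.8] | -86 96 49.5 [-21.8  21.1] | -78 107 49.0 [-21.7  22.2] | -70 108 49.0 [-21.7  23.3] | -62 105 49.0 [-22.   23.2] | -54 107 48.9 [-22.3  22.8] | -46 99 49.6 [-22.8  20.8] | -38 95 49.5 [-21.5  21.2] | -30 96 49.8 [-21.2  20.7] | -22 104 49.2 [-22.1  22.4] | -14 105 49.0 [-22.3  23.1] | -6 107 49.2 [-22.7  22.9] | 2 111 48.8 [-22.3  22.7] | 10 97 49.5 [-21.5  20.9] | 18 95 49.7 [-21.8  20.9] | 26 98 49.2 [-21.8  20.4] | 34 104 48.6 [-22.3  22.6] | 42 112 48.9 [-22.6  23.3] | 50 110 48.9 [-23.6  22.9] | 58 103 48.9 [-20.7  22.1] | 66 96 49.8 [-21.7  20.6] | 74 97 49.6 [-21.9  20.7] | 82 101 49.6 [-22.4  20.8] | 90 80 46.3 [-20.6  19.9] | 98 69 43.7 [-15.1  14. ] | 106 70 43.3 [-15.   14.1] | 114 52 44.1 [-14.9  14. ] | 122 11 36.8 [-23.5  26.9] |
```

```bash
cat >> h.py <<'E'
def ori(a): return (R.from_euler("z",a)*R.from_euler("x",np.pi)).as_rotvec()
def wrap(a): return (a+np.pi)%(2*np.pi)-np.pi
def go(x,y,z,a,vel=None):
    """line if vel given, else joint move; then trims the steady-state error once when a line"""
    t=np.array([x,y,z],float)
    robot.line_to(t,ori(a),vel) if vel else robot.reach(t,ori(a))
    s=robot.observe(); return np.round(s["position"]-t,1)
def trim(x,y,z,a):
    e=go(x,y,z,a,60); e2=go(x-e[0],y-e[1],z-e[2],a,20); s=robot.observe()
    print("err",e,np.round(s["position"]-[x,y,z],1)); 
def ok(x,y,z,a): return robot.inverse_kinematics(np.array([x,y,z],float),ori(a))
def pickplace(src,dst,zp,tz,up=330,force_flip=None):
    """src/dst: (x,y,yaw); zp: part underside height at dst; tz: TCP height above part underside at grasp"""
    for f in (0,np.pi) if force_flip is None else (force_flip,):
        a,b=wrap(src[2]+f),wrap(dst[2]+f)
        qs=[ok(*src[:2],tz,a),ok(*dst[:2],tz+zp,b),ok(*dst[:2],up+zp,b)]
        print(f,[None if q is None else np.round(q[[0,6]],2) for q in qs])
        if all(q is not None for q in qs): break
    else: raise SystemExit("unreachable")
    go(*src[:2],up,a); go(*src[:2],tz+30,a,200); trim(*src[:2],tz,a)
    robot.gripper_close(); s=robot.observe(); print("grip",s["opening"],s["grasp_force"],np.round(s["contact_force"],1))
    z0=s["position"][2]
    go(*src[:2],up,a,200); s=robot.observe(); print("held",s["opening"],s["grasp_force"])
    go(*dst[:2],up+zp*.7,b); go(*dst[:2],z0+zp+20,b,150); trim(*dst[:2],z0+zp+4,b)
    e=robot.observe()["position"]-[*dst[:2],z0+zp+4]; go(*dst[:2],z0+zp+.7-e[2],b,20)
    s=robot.observe(); print("down",np.round(s["position"]-[*dst[:2],z0+zp],1),np.round(s["contact_force"],1))
    robot.open(); robot.pause(.3); go(*dst[:2],z0+zp+60,b,100); go(*dst[:2],up+zp*.7,b,200); print("t",robot.observe()["t"])
E
python3 - <<'E'
from h import *
pickplace((440.8,319,1.817),(639.5,-161,1.582),50,169.5)
go(400,-450,400,1.5)
for n in("top","scene"):
    p=robot.read_camera(n); np.savez(f"{n}1.npz",**p); cv2.imwrite(f"pics/{n}1.png",p["image"][:,:,::-1])
E
```

```text
0 [array([-0.01, -1.01]), array([ 0.48, -0.02]), array([0.48, 0.06])]
err [-0.1  0.  -0.3] [0.3 0.2 0.7]
grip 58.19169378903795 64.96427178382874 [ 0.6 -0.   4.8]
held 58.04831202230121 64.45189476013184
err [-0.4 -0.1 -0.7] [0.7 0.2 1.1]
down [0.3 0.  0.1] [ 0.3 -0.4  1.4]
t 12.8917
```

Run:
```python
from h import *
p=dict(np.load("top1.npz")); w=cloud(p); im=p["image"]
q=sel(w,[374,145,126,50],53,68); print("fp",*rect(q),np.median(q[:,2]),q.mean(0))
cv2.imwrite("pics/c1.png",cv2.resize(im[110:290,280:520,::-1],None,fx=3,fy=3))
```

```text
fp [ 638.3 -160.5] [180.9  61.2] -1.569 59.65132791652163 [ 637.79507394 -159.85521812   59.58925361]
```

View pics/c1.png

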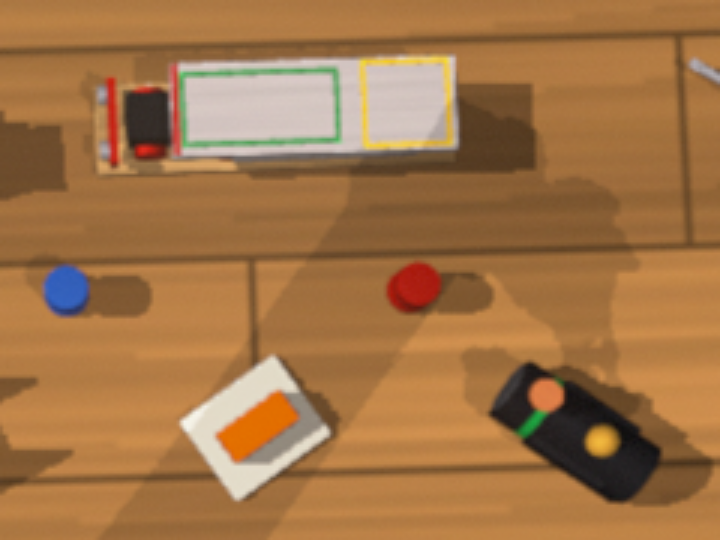

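Run:
```python
from h import *
pickplace((430.3,-322.3,.945),(638.4,-126.5,1.577),60,183,up=350)
go(400,-450,420,1.5)
p=robot.read_camera("top"); np.savez("top2.npz",**p); w=cloud(p)
q=sel(w,[374,145,126,50],76,145); print("boiler",*rect(q),q.mean(0))
c=sel(w,[374,145,126,50],127,145); print("chim",c.mean(0),len(c))
q=sel(w,[374,145,126,50],53,68); print("fp",*rect(q))
cv2.imwrite("pics/c2.png",cv2.resize(p["image"][110:290,280:520,::-1],None,fx=3,fy=3))
```

```text
0 [array([ 1.17, -0.51]), array([ 0.76, -0.31]), array([ 0.85, -0.22])]
err [ 0.   0.2 -0.3] [ 0.2 -0.3  0.7]
grip 47.25035085261847 63.146806955337524 [0.4 0.2 2.2]
held 47.149572607185135 62.67525672912598
err [-0.3 -0.1 -0.7] [0.6 0.2 1.1]
down [ 0.4 -0.   0.1] [1.4 0.2 2.2]
t 23.6
boiler [ 637.3 -125.9] [102.1  49.3] -1.563 [ 633.41708492 -125.04564497  107.58596249]
chim [637.01646398 -90.92001849 132.90772537] 103
fp [ 638.5 -160.2] [180.2  61.3] -1.566
```

View pics/c2.png

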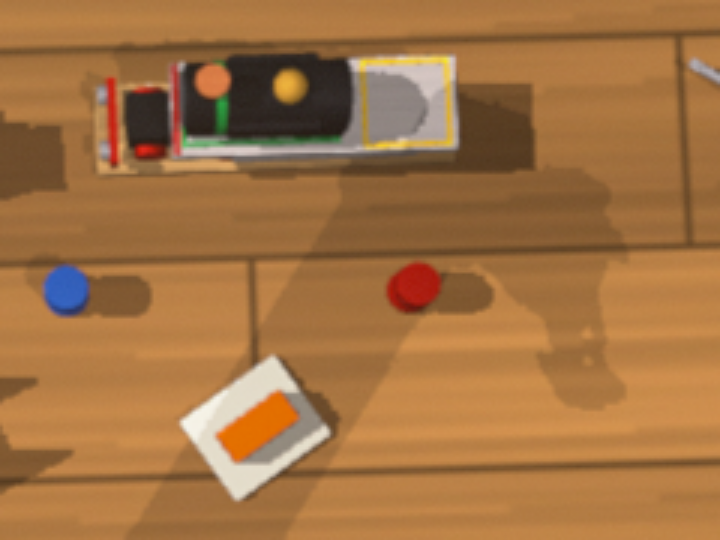

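The boiler stands on the green outline, with the chimney (px 213,82) towards the stripe. Next is the cab.

Run:
```python
from h import *
pickplace((441.8,105.0,2.036),(638.4,-218.4,1.575),60,196,up=350)
go(400,-450,440,1.5)
p=robot.read_camera("top"); np.savez("top3.npz",**p); w=cloud(p)
q=sel(w,[410,145,70,50],115,140); print("cab",*rect(q),q.mean(0),np.median(q[:,2]))
q=sel(w,[374,145,126,50],76,145); q=q[q[:,1]>-180]; print("boiler",*rect(q))
q=sel(w,[366,253,50,50],22,40); print("vent",*rect(q))
cv2.imwrite("pics/c3.png",cv2.resize(p["image"][110:290,280:520,::-1],None,fx=3,fy=3))
```

```text
0 [array([ 0.6 , -0.47]), array([ 0.91, -0.19]), array([ 0.97, -0.11])]
err [-0.1  0.2 -0.2] [ 0.3 -0.2  0.5]
grip 55.6898159985151 64.0143871307373 [ 0.6 -0.2  2.7]
held 55.05788639476298 63.69076609611511
err [-0.3 -0.1 -0.7] [0.5 0.1 1.1]
down [ 0.4 -0.1  0.1] [0.7 0.1 1.4]
t 35.525
cab [ 636.5 -188.1] [116.6  58. ] -1.549 [ 636.77000544 -195.23242552  122.50498771] 123.21152283810767
boiler [ 637.6 -125.8] [102.7  49.5] 1.56
vent [ 439.8 -121.9] [50.1 23.8] -0.981
```

View pics/c3.png

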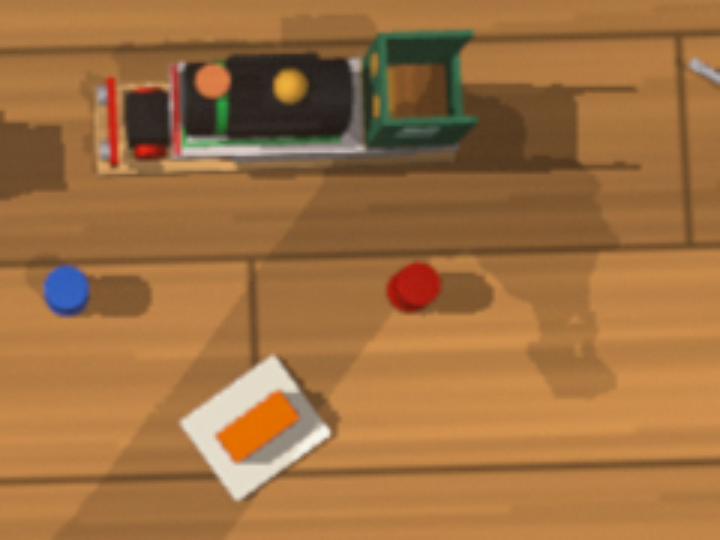

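Run:
```python
from h import *
w=cloud(dict(np.load("top3.npz"))); q=sel(w,[410,145,80,60],115,140); q=q[q[:,1]<-183]; c,s,a=rect(q); print("cab",c,s,a)
if not(54<s[0]<64): raise SystemExit
d=(c[0],c[1],1.575)
pickplace((439.8,-121.9,-.981+np.pi),d,126,181.5,up=330)
go(400,-450,440,1.5)
p=robot.read_camera("top"); np.savez("top4.npz",**p); w=cloud(p)
q=sel(w,[418,142,80,60],128,139); q=q[q[:,1]<-176]; print("roof",*rect(q),np.median(q[:,2]))
q=sel(w,[418,142,80,60],146,170); print("vent",*rect(q),np.median(q[:,2]))
q=sel(w,[374,145,126,50],76,145); q=q[q[:,1]>-174]; print("boiler",*rect(q))
a=cv2.resize(p["image"][110:240,290:470],None,fx=3,fy=3); s=robot.read_camera("scene")["image"]
b=cv2.resize(s[180:310,120:300],None,fx=3,fy=3)
cv2.imwrite("pics/c4.png",cv2.resize(np.hstack([a,b])[:,:,::-1],(800,289)))
```

```text
cab [ 637.2 -218. ] [58.1 56.7] 0.019
0 [array([0.99, 0.21]), array([ 0.89, -0.12]), array([ 0.93, -0.05])]
err [-0.   0.2 -0.2] [ 0.2 -0.2  0.5]
grip 22.80793416828948 59.96496319770813 [-0.1 -1.   3. ]
held 22.805516341175032 59.62385594844818
err [-0.2 -0.1 -0.6] [0.4 0.2 1.1]
down [ 0.3 -0.1  0.1] [0.9 0.1 1. ]
t 46.1167
roof [ 636.1 -218.5] [76.5 65.1] 1.571 132.5225428957333
vent [ 635.6 -218.4] [50.1 24.9] 1.556 154.3199412043498
boiler [ 637.2 -124.4] [99.3 49.6] -1.564
```

View pics/c4.png

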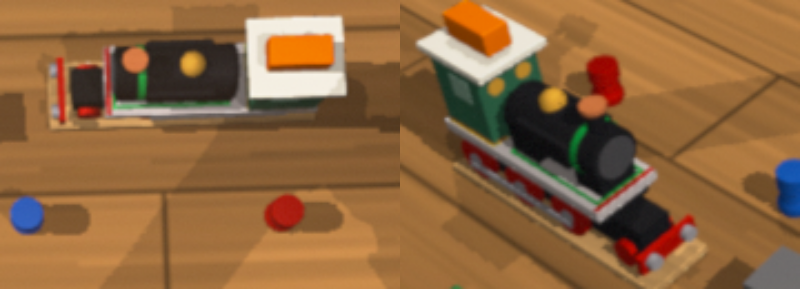

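The locomotive is fully assembled and straight: the roof is level at px (297,60), the portholes face the boiler, and the pots haven't moved.

```bash
python3 -c "
from station import robot
print(robot.finish_job())"
```

```text
the job is handed in; nothing more can be done
None
```

The locomotive is dry-fitted on the red-wheeled chassis and handed in: by the top camera every part is within about 3 mm of its place, and the job took about 46 s of the 125 s. The final verdict was not reported back to me.

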